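# Swap the sharpening stones under the bench riser

### The arm

A 6-joint arm with a two-finger parallel gripper is mounted at the origin on the work surface. World frame = base frame: x ahead of the robot, y to its left, z up, the work surface at z = 0. Lengths are in m, angles in rad, forces in N, time in s.
With the tool pointing down it reaches from about 0.4 to 0.925 m from the base axis. Payload 12.5 kg.
Tool frame: the origin (TCP) lies at the very end of the fingers, on their centre line; the grasp point (between the pads) lies 19 mm behind it; z points along the fingers, y is the direction in which the jaws open and shut (so a half turn about z gives the same grasp; the last joint's range is limited). The gripper opens to 95 mm and grips with 3 to 60 N. Pads are 20 mm wide; open, the fingers measure 119 mm over their backs; the gripper's body (75 mm by 180 mm) begins 59 mm behind the grasp point.
Start: joints at [-1.259, 0.491, 1.559, -0, 1.092, -0.106], TCP at [0.254, -0.571, 0.193] pointing down, gripper open.
Joint ranges: [-3.1, 3.1], [-0.84, 2.19], [0.05, 2.79], [-1.13, 4.28], [0.06, 2.93], [-2.69, 2.69]. Speed limits (rad/s): [2.22, 2.22, 2.79, 3.14, 3.14, 3.14].

### API

Orientations are given as a rotation vector (axis times angle).
In Python, from station import get_state, cams, job gives the robot as it stands.
- The arm moves only by the shell command python3 -m crank 'ROWS' [FORCE]. ROWS is JSON, a list of rows, each a list of 7 numbers: the opening, from 0 (shut) to 1 (fully open), then the shift along the tool's x, y, z in units of 50 mm (1.0 is 50 mm), then the turn, a rotation vector about the tool's x, y, z in units of 8 degrees (1.0 is 8 degrees). In form: [[claw, x, y, z, wx, wy, wz], ...]. A call has 1 to 5 rows; each row is the pose to reach, as a shift and turn from the pose commanded when the call began, along the tool's axes at that moment; what a row does not reach only later rows make up. A row lasts 1/8 s, in which the tool goes at most 62.5 mm and 10.7 degrees, less where a joint would pass 70% of its speed; a pose out of reach is approached as far as the arm can. A call with a gripper value outside its range is refused whole. The fingers move at their own pace and stop on an object; FORCE is the grip in N (left out, the last holds). Time passes only in rows, so rows that repeat a pose let the fingers close. It gives the time, the measured TCP pose, the force and the opening at its end, in the units of the state.
- get_state(): the state, without advancing time (a new reading comes with each control period).
- cams.grab_frame(name): name is "side" or "top" or "wrist"; returns the picture (384x512x3 uint8, red, green, blue); there is no depth.
- cams.calibration(name): a dict with "vertical_fov" (degrees; the focal length in pixels is half the picture's height over the tangent of half this angle, whatever the lens; pixels are square), "cx", "cy" (the principal point, pixels), "xyz" and "rotation" of the camera in the world. Camera axes: x right, y down, z forward; pixel columns grow to the right and rows downward; lengths in m; the calibration is good to about 2 mm. A picture is of the moment at which its call begins: read the wrist's pose just before it. calibration takes no time and is no camera call; for the wrist camera it gives the pose at the moment of the call.
- job.finish_job(): hands the job in, once; it reports no verdict.
The state is a dict: "time_s": time; "joint_pos": joint angles; "qvel": joint speeds; "joint_torque": joint torques, N m; "tcp_pos": TCP position; "eef_rot": TCP orientation; "ft_force": force on the tool from outside, world axes, zero at the start; "moment": the same for the moment, N m; "grip_width": finger opening in m.
Only numpy, scipy, OpenCV 4.12 (cv2) and the standard library are available. Lean on these libraries where they do the work, as an engineer would, in place of code of your own. Each camera call takes 0.05 s, during which the arm holds its last target. There are 200 camera calls.

### The job

Swap the sharpening stones. Stand the stain tin and the shellac jar together in the shallow tray out of the way, slide the long stone box out from under the low riser and lay it flat and wholly on the rubber mat, pointing the same way as the short stone box there, and slide the short box from the mat into the pigeonhole that has come free, square and fully home against the back board. Then stand the tin and the jar back exactly where each stood, knocking neither over, and leave the drill case and the things on top of the riser alone.

Things in the scene. Friction and masses are not known exactly. Their poses are not given: they have to be found in the camera images.
- riser: low plywood riser fixed to the bench, open front towards the robot, 128 deep (x) x 400 wide (y) x 58 high. Origin at bench height; x points into it. Top board: front edge at x = -57.5, underside 46 above the bench. Two open pigeonholes 98 wide, middles at y = +55 and -55, end at the back board, x = +57.5. Dummy drawers at y = +-116 to +-188, brass knobs 14 proud
- long_box: long closed wooden sharpening-stone box, 180 long (x) x 54 wide (y) x 36 high, 0.3 to 0.5 kg. Origin: centre of its underside; x along its length. At the start it lies lengthwise on the bench in one pigeonhole, its -x end sticking out 65 to 71 towards the robot; the tin and jar stand in line in front of that end
- short_box: short closed wooden sharpening-stone box, 155 long (x) x 44 wide (y) x 30 high, 0.2 to 0.3 kg. Origin: centre of its underside; x along its length. At the start it lies lengthwise on one half of the mat. Fully home in a pigeonhole, 40 of it sticks out and its origin is at x = -20 in the riser's frame
- tin: round stain tin with a bare steel lid and brown label, 62 diameter x 68 high, about 0.2 to 0.35 kg. Origin: centre of its underside; z up its axis
- jar: round amber-glass shellac jar with black screw cap, taller and slimmer than the tin: body 52 diameter up to 70 high, cap 45 diameter from 80 to 96 high, about 0.15 to 0.25 kg. Origin: centre of its underside; z up its axis
- mat: black rubber bench mat fixed to the bench, 220 (x) x 190 (y) x 4 thick. Origin: centre of its underside at bench height; its top is at z = 4. At the start the short box lies about 50 to the +y side of its middle line, parallel to x; the -y half is free
- tray: empty shallow steel tray fixed to the bench, 210 (x) x 130 (y) outside, rim 16 high, walls 6 thick, floor 6 thick. Origin: centre of its underside at bench height
- drill_case: grey steel drill case, 160 x 62 x 30, lying in the other pigeonhole with its end sticking out: a bystander, leave alone. Origin: centre of its underside, x along its length
- glue: yellow glue bottle, 48 diameter x 135 high, standing on top of the riser near one end: a bystander. Origin: centre of its underside
- sand_block: cork sanding block, 67 x 111 x 32, lying on top of the riser near the other end: a bystander. Origin: centre of its underside
Not all that is in view belongs to the job. What is shaped like the long_box but green or pink is not meant.

How it is judged:
On the way, in this order (a step that is already met when the one before it is completed fails the run):
1. the tin and the jar both stand upright in the tray, at rest (x of tin in the frame of tray between -0.08 and 0.08 m and y of tin in the frame of tray between -0.05 and 0.05 m and z of tin in the frame of tray between 0.001 and 0.01 m and angle between each of tin, jar's own z axis and vertical below 0.1 rad and linear speed of each of tin, jar below 0.02 m/s and angular speed of each of tin, jar below 0.2 rad/s and x of jar in the frame of tray between -0.08 and 0.08 m and y of jar in the frame of tray between -0.05 and 0.05 m and z of jar in the frame of tray between 0.001 and 0.01 m), for 0.2 s.
2. the long box lies flat on the mat and the short box lies fully home in the free pigeonhole (x of long_box in the frame of mat between -0.025 and 0.025 m and y of long_box in the frame of mat between -0.072 and 0.072 m and z of long_box in the frame of mat between 0.001 and 0.008 m and angle between the x axis of long_box and the x axis of mat, either way round below 0.25 rad and angle between each of long_box, short_box's own z axis and vertical below 0.08 rad and linear speed of each of long_box, short_box below 0.02 m/s and angular speed of each of long_box, short_box below 0.2 rad/s and x of short_box in the frame of riser between -0.032 and -0.012 m and y of short_box in the frame of riser between -0.1 and 0.1 m and z of short_box in the frame of riser between -0.004 and 0.005 m and angle between the x axis of short_box and the x axis of riser, either way round below 0.2 rad), for 0.2 s.
At the end, for the whole second after the job is handed in: Long box flat on the mat (centre within 25 mm along, 72 mm across, 0.25 rad); short box flat in the free pigeonhole, x -32 to -12 mm in the riser frame, within 0.2 rad; tin and jar upright within 15 mm of their starts; all at rest (all of step 2 and distance of each of tin, jar from where it was at the start of the episode below 0.015 m and angle between each of tin, jar's own z axis and vertical below 0.1 rad and linear speed of each of tin, jar below 0.02 m/s and angular speed of each of tin, jar below 0.2 rad/s); the robot touches nothing.
It fails at once if the tin or the jar is knocked over (angle between any of tin, jar's own z axis and vertical above 0.6 rad).
It fails at once if the drill case, glue bottle or sanding block is moved more than 20 mm (distance of any of drill_case, glue, sand_block from where it was at the start of the episode above 0.02 m).
It also fails if it takes over 128 s, if anything falls off the work surface, if the arm or the gripper's body presses on something with over 40 N, if the wrist force passes 120 N, or if a joint passes its speed limit or range.

## Working session

There is one attempt and no reset: what is moved stays moved. The work goes in short steps, Python scripts to look and compute and a shell command to move; the robot and the scene stay as the last step left them, time stands still between calls to the robot, and variables do not carry over. Pictures are saved under pics/ and viewed, about 12 in all and at most 16, crops included, and the job is handed in when it is done.

```bash
mkdir -p pics; ls
python3 - <<'E'
from station import get_state, cams
import cv2,numpy as np
print(get_state())
for n in ("top","side","wrist"):
    c=cams.calibration(n); print(n,c)
    im=cams.grab_frame(n); cv2.imwrite(f"pics/{n}0.png",im[:,:,::-1])
E
```

```text
pics
{'time_s': 0.0, 'joint_pos': array([-1.25861847e+00,  4.91593634e-01,  1.55947054e+00,  2.39232403e-05,
        1.09171719e+00, -1.05599988e-01]), 'qvel': array([-0.00025116,  0.0005936 , -0.00067051,  0.00039604,  0.00016615,
       -0.00096214]), 'joint_torque': array([ 2.72305388e-04, -6.12643504e+01, -2.58182162e+01,  6.92427484e-02,
        4.81717160e-02, -7.08846324e-05]), 'tcp_pos': array([ 0.25352057, -0.5709628 ,  0.19273334]), 'eef_rot': array([-3.07214526e+00, -6.51219211e-01,  1.59299859e-04]), 'ft_force': array([-0.00851193, -0.02988864,  0.80185473]), 'moment': array([-0.01689686,  0.0062381 ,  0.07097578]), 'grip_width': 0.09517383178111287}
top {'vertical_fov': 44.45962888697476, 'cx': 243.91839490712422, 'cy': 196.15787667004736, 'xyz': array([ 0.40876346, -0.05956215,  1.47990736]), 'rotation': array([-2.16554608,  2.17704477, -0.06873539])}
side {'vertical_fov': 43.46106057261224, 'cx': 259.14878389069594, 'cy': 186.86114167658448, 'xyz': array([0.38301364, 1.06347035, 0.96686046]), 'rotation': array([-0.19430293,  2.7873651 , -1.31557955])}
wrist {'vertical_fov': 61.67431037132911, 'cx': 252.50466425910986, 'cy': 191.7886320412174, 'xyz': array([ 0.32890476, -0.53863722,  0.38511495]), 'rotation': array([ 2.41882898, -1.57110066, -0.23438993])}
```

View pics/top0.png

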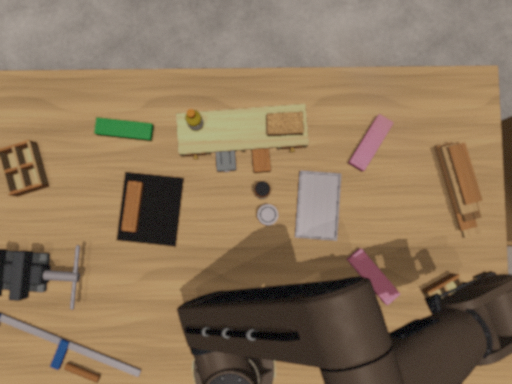

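View pics/side0.png

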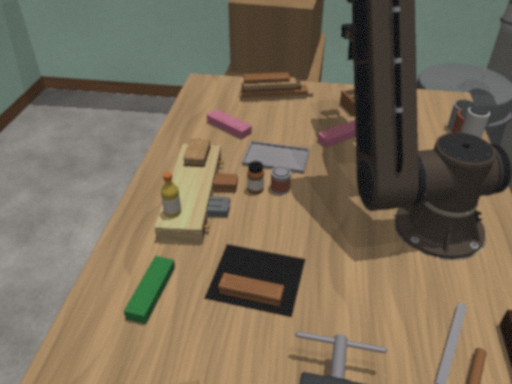

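The top view (+x up, +y left) shows the riser at (242,130), the grey drill case at (225,160) and the long box end at (261,160). The jar is at (262,189), the tin at (267,214), the tray at (318,205), the mat at (150,208) and the short box at (132,206). The side view agrees. Next I measure.

```bash
cat > h.py <<'E'
import numpy as np, cv2
from station import cams, get_state
from scipy.spatial.transform import Rotation as R
def cal(n):
    c=cams.calibration(n); f=192/np.tan(np.radians(c["vertical_fov"]/2))
    return f,c["cx"],c["cy"],np.array(c["xyz"]),R.from_rotvec(c["rotation"]).as_matrix()
def ray(c,uv):
    f,cx,cy,p,M=c; uv=np.atleast_2d(uv).astype(float)
    return p,(np.c_[(uv[:,0]-cx)/f,(uv[:,1]-cy)/f,np.ones(len(uv))])@M.T
def plane(c,uv,z):
    p,d=ray(c,uv); return (p+d*((z-p[2])/d[:,2])[:,None])[:,:2]
def proj(c,P):
    f,cx,cy,p,M=c; q=(np.atleast_2d(P)-p)@M; return np.c_[cx+f*q[:,0]/q[:,2],cy+f*q[:,1]/q[:,2]]
def blob(im,lo,hi,roi):
    """largest HSV blob in roi x0,y0,x1,y1: minAreaRect in pixels"""
    x0,y0,x1,y1=roi
    m=cv2.inRange(cv2.cvtColor(im,cv2.COLOR_RGB2HSV)[y0:y1,x0:x1],lo,hi)
    cs,_=cv2.findContours(m,cv2.RETR_EXTERNAL,cv2.CHAIN_APPROX_NONE,offset=(x0,y0))
    return max(cs,key=cv2.contourArea)
def rect(c,cnt,z):
    """(centre, sizes, long-axis angle) of contour cast on height z, in m"""
    P=plane(c,cnt.reshape(-1,2),z).astype(np.float32)
    (a,b),(w,h),t=cv2.minAreaRect(P*1000); t=t if w>h else t+90
    return np.round([a,b,max(w,h),min(w,h),(t+90)%180-90],1)
E
python3 - <<'E'
from h import *
im=cv2.imread("pics/top0.png")[:,:,::-1].copy(); hsv=cv2.cvtColor(im,cv2.COLOR_RGB2HSV)
c=cal("top")
for n,(u,v) in dict(riser=(240,135),wood=(340,90),long=(261,163),drill=(226,163),short=(131,206),mat=(160,215),tray=(318,210),jar=(262,189),tin=(267,214),tinrim=(260,214)).items(): print(n,hsv[v,u],plane(c,(u,v),0).round(3))
cv2.imwrite("pics/c.png",cv2.resize(im[95:255,100:360,::-1],None,fx=3,fy=3,interpolation=cv2.INTER_CUBIC))
E
```

```text
riser [ 26  77 179] [[ 0.725 -0.022]]
wood [ 17 111 174] [[ 0.869 -0.343]]
long [ 13 154 156] [[ 0.635 -0.088]]
drill [ 20  13 121] [[0.636 0.023]]
short [ 13 154 152] [[0.5   0.325]]
mat [10 70 33] [[0.471 0.232]]
tray [  3  14 169] [[ 0.484 -0.266]]
jar [ 8 22 46] [[ 0.552 -0.091]]
tin [  0  15 172] [[ 0.473 -0.106]]
tinrim [  0  17 138] [[ 0.473 -0.084]]
```

View pics/c.png

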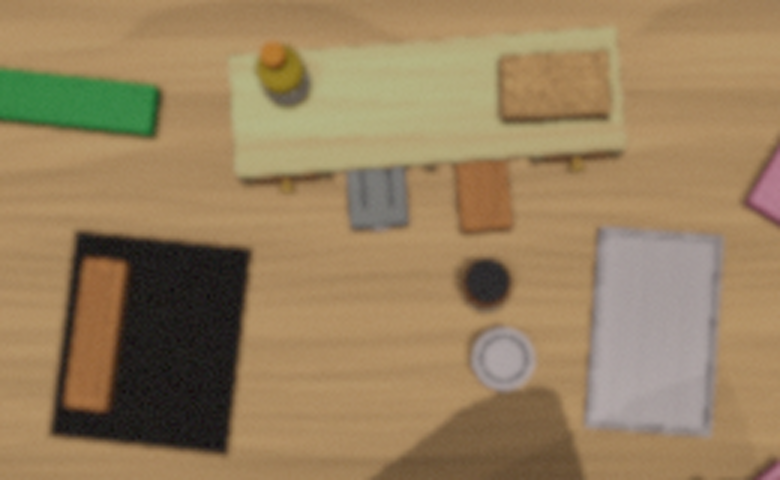

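The crop (3x, offset 100,95) shows every item clearly: jar cap centre ≈(262,189), tin lid ≈(268,214), and the long box in the −y pigeonhole.

Run:
```python
from h import *
im=cv2.imread("pics/top0.png")[:,:,::-1].copy(); c=cal("top")
B=lambda *a:blob(im,*a)
print("short",rect(c,B((8,125,90),(16,200,255),(112,170,150,240)),.034))
print("long visible",rect(c,B((8,125,90),(16,200,255),(248,145,275,178)),.036))
print("mat",rect(c,B((0,0,0),(180,255,75),(105,165,195,250)),.004))
print("tray",rect(c,B((0,0,90),(180,45,255),(290,160,350,245)),.016))
print("riser",rect(c,B((22,50,120),(35,120,255),(170,95,320,160)),.058))
print("cap",rect(c,B((0,0,0),(180,120,85),(250,175,273,200)),.096))
print("tin",rect(c,B((0,0,90),(180,50,255),(255,202,280,228)),.068))
print("drill",rect(c,B((0,0,70),(180,50,255),(212,148,240,175)),.030))
s=cv2.imread("pics/side0.png")[:,:,::-1].copy(); cs=cal("side")
print("side mat",rect(cs,blob(s,(0,0,0),(180,255,75),(200,240,310,315)),.004))
for n,uv,z in(("jarcap",(256,165),.096),("tin",(281,173),.068)): print(n,plane(cs,uv,z).round(3))
cv2.imwrite("pics/s.png",cv2.resize(s[130:325,140:330,::-1],None,fx=3,fy=3,interpolation=cv2.INTER_CUBIC))
```

```text
short [498.5 315.  157.6  47.3  -6.7]
long visible [637.5 -86.8  76.   57.    4.8]
mat [491.7 263.8 212.8 183.1  -6.4]
tray [ 499.4 -263.   208.   128.3   -4.9]
riser [731.3 -27.1 397.7 129.2 -86.3]
cap [543.9 -88.5  41.4  38.6  89.6]
tin [ 469.7 -103.5   59.6   59.4  -45.4]
drill [637.7  23.5  63.8  58.1   4.5]
side mat [493.9 267.9 215.1 185.1  -6.5]
jarcap [[ 0.546 -0.085]]
tin [[ 0.47  -0.093]]
```

View pics/s.png

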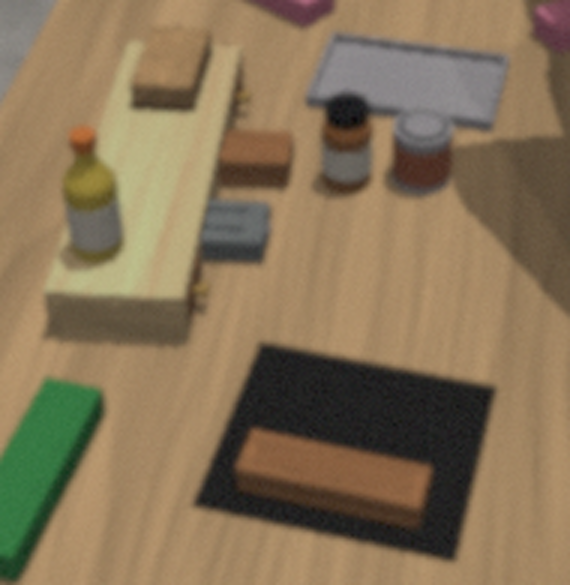

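Sizes agree with the given ones: riser 398×129, mat, tray, lid 60. The two cameras agree to about 4 mm. Next is a helper that converts a target into move units, then the approach above the tin.

```bash
cat > to.py <<'E'
import sys
from h import *
def to(*t):
    s=get_state(); M=R.from_rotvec(s["eef_rot"]).as_matrix()
    x,y,z,yaw=t; a=np.radians(yaw)
    T=np.array([[np.cos(a),np.sin(a),0],[np.sin(a),-np.cos(a),0],[0,0,-1]])
    print("t",round(s["time_s"],2),"tcp",s["tcp_pos"].round(4),"yaw",round(np.degrees(np.arctan2(M[1,0],M[0,0])),2),"grip",round(s["grip_width"],4),"F",s["ft_force"].round(1))
    print("->",t,(M.T@(np.array([x,y,z])-s["tcp_pos"])/.05).round(3),(R.from_matrix(M.T@T).as_rotvec()/np.radians(8)).round(3))
if __name__=="__main__":
    a=[float(v) for v in sys.argv[1:]]
    for i in range(0,len(a),4): to(*a[i:i+4])
E
python3 to.py .42 -.1035 .2 0 .47 -.1035 .2 0
```

```text
t 0.15 tcp [ 0.2535 -0.5711  0.1929] yaw 23.94 grip 0.0952 F [ 0.8  0.6 -0.1]
-> (0.42, -0.1035, 0.2, 0.0) [ 6.837 -7.196 -0.135] [-6.000e-03  1.000e-03  2.992e+00]
t 0.15 tcp [ 0.2535 -0.5711  0.1929] yaw 23.94 grip 0.0952 F [ 0.8  0.6 -0.1]
-> (0.47, -0.1035, 0.2, 0.0) [ 7.751 -6.79  -0.136] [-6.000e-03  1.000e-03  2.992e+00]
```

```bash
python3 -m crank '[[1,1.0,-0.9,0,0,0,0.5],[1,1.9,-1.7,0,0,0,1],[1,2.9,-2.5,0,0,0,1.5],[1,3.8,-3.4,-0.1,0,0,2],[1,3.8,-3.4,-0.1,0,0,3]]'; python3 to.py .47 -.1035 .2 0
```

```text
time_s: 0.78
tcp_pos: [0.3592, -0.3356, 0.1988]
eef_rot: [-3.141, 0.002, -0.0]
ft_force: [0.1, -1.2, -0.1]
grip_width: 0.0948
t 0.78 tcp [ 0.3592 -0.3356  0.1988] yaw -0.06 grip 0.0948 F [ 0.1 -1.2 -0.1]
-> (0.47, -0.1035, 0.2, 0.0) [ 2.211 -4.644 -0.024] [-0.002 -0.    -0.008]
```

```bash
python3 -m crank '[[1,0.5,-1.1,0,0,0,0],[1,1,-2.2,0,0,0,0],[1,1.6,-3.3,0,0,0,0],[1,2.2,-4.64,0,0,0,0],[1,2.2,-4.64,0,0,0,0]]'
python3 - <<'E'
from to import *
to(.47,-.1035,.03,0)
c=cal("wrist"); im=cams.grab_frame("wrist"); cv2.imwrite("pics/w1.png",im[:,:,::-1])
for P in ((.4697,-.1035,.068),(.5439,-.0885,.096)): print(proj(c,P).round(0))
E
```

```text
time_s: 1.4
tcp_pos: [0.4693, -0.104, 0.1982]
eef_rot: [-3.141, -0.005, 0.0]
ft_force: [-0.1, 0.8, -0.7]
grip_width: 0.0952
t 1.4 tcp [ 0.4693 -0.104   0.1982] yaw 0.17 grip 0.0952 F [-0.1  0.8 -0.7]
-> (0.47, -0.1035, 0.03, 0) [ 0.015 -0.008  3.365] [-0.002  0.001  0.022]
[[251. 177.]]
[[234. 103.]]
```

View pics/w1.png

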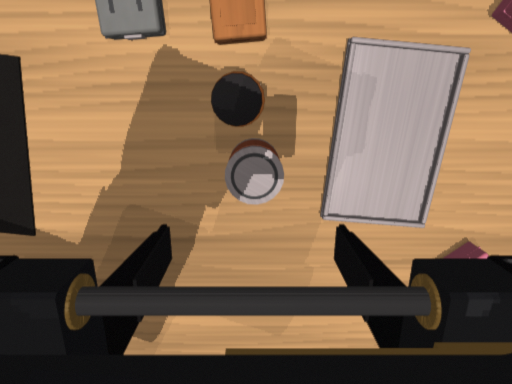

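The wrist view shows the tin lid at (254,174) and the cap at (237,99), within 3–5 px of prediction. I re-measure from this sharper view.

Run:
```python
from to import *
im=cv2.imread("pics/w1.png")[:,:,::-1].copy(); c=cal("wrist")
print("tin",plane(c,(254,174),.068),"cap",plane(c,(237,99),.096))
print("cap",rect(c,blob(im,(0,0,0),(180,255,45),(208,68,265,128)),.096))
print("tray",rect(c,blob(im,(0,0,60),(180,40,255),(320,35,472,230)),.016))
print("long front top",plane(c,[(214,43),(266,39)],.036), "drill",plane(c,[(108,39),(165,36)],.03))
```

```text
tin [[ 0.47254602 -0.10744826]] cap [[ 0.54721021 -0.09200684]]
cap [544.9 -91.6  43.5  40.4 -87.7]
tray [ 501.  -264.6  208.   132.3   -4.8]
long front top [[ 0.60058375 -0.06666438]
 [ 0.60444125 -0.11912082]] drill [[ 0.60481523  0.04231731]
 [ 0.60780021 -0.01620306]]
```

```bash
python3 -m crank '[[1,0.03,0.03,1,0,0,0],[1,0.03,0.03,2,0,0,0],[1,0.03,0.03,2.8,0,0,0],[1,0.03,0.03,3.44,0,0,0],[1,0.03,0.03,3.44,0,0,0]]' 25; python3 -m crank '[[0,0,0,0,0,0,0],[0,0,0,0,0,0,0],[0,0,0,0,0,0,0],[0,0,0,0,0,0,0],[0,0,0,0,0,0,0]]'; python3 to.py .456 -.261 .03 -4.8
```

```text
time_s: 2.08
tcp_pos: [0.4687, -0.1092, 0.0248]
eef_rot: [-3.14, 0.004, 0.006]
ft_force: [0.8, -0.2, 1.0]
grip_width: 0.0951
time_s: 2.7
tcp_pos: [0.4702, -0.1083, 0.0269]
eef_rot: [3.141, -0.001, 0.001]
ft_force: [-1.4, 1.7, 7.6]
grip_width: 0.0602
t 2.7 tcp [ 0.4702 -0.1083  0.0269] yaw -0.05 grip 0.0602 F [-1.4  1.7  7.6]
-> (0.456, -0.261, 0.03, -4.8) [-0.281  3.054 -0.062] [ 0.002 -0.005  0.593]
```

```bash
python3 -m crank '[[0,0,0,-0.4,0,0,0],[0,0,0,-1,0,0,0],[0,0,0.6,-1.2,0,0,0],[0,-0.1,1.4,-1.2,0,0,0],[0,-0.2,2.3,-1.2,0,0,0]]'; python3 -m crank '[[0,-0.1,0.75,0,0,0,0],[0,-0.1,0.75,0.4,0,0,0],[0,-0.1,0.75,0.8,0,0,0],[0,-0.1,0.75,1.05,0,0,0],[0,-0.1,0.75,1.05,0,0,0]]'; python3 to.py .456 -.261 .03 0
```

```text
time_s: 3.32
tcp_pos: [0.4597, -0.2242, 0.0865]
eef_rot: [3.141, 0.0, 0.0]
ft_force: [1.1, -0.3, -3.6]
grip_width: 0.0607
time_s: 3.95
tcp_pos: [0.4547, -0.2606, 0.0333]
eef_rot: [-3.141, 0.001, 0.002]
ft_force: [0.7, -0.3, -2.8]
grip_width: 0.0606
t 3.95 tcp [ 0.4547 -0.2606  0.0333] yaw -0.05 grip 0.0606 F [ 0.7 -0.3 -2.8]
-> (0.456, -0.261, 0.03, 0.0) [0.027 0.008 0.065] [-0.005  0.008 -0.006]
```

```bash
python3 -m crank '[[0,0,0,0.03,0,0,0],[0.75,0,0,0.03,0,0,0],[1,0,0,0.03,0,0,0],[1,0,0,0.03,0,0,0],[1,0,0,0.03,0,0,0]]'; python3 -m crank '[[1,0,0,-0.8,0,0,0],[1,0,0,-1.8,0,0,0],[1,0.5,-1,-1.9,0,0,0],[1,1,-2,-1.9,0,0,0],[1,1.5,-3,-1.9,0,0,0]]'; python3 to.py .545 -.0915 .03 0
```

```text
time_s: 4.58
tcp_pos: [0.455, -0.261, 0.0325]
eef_rot: [3.141, -0.002, 0.0]
ft_force: [0.2, -0.2, 0.4]
grip_width: 0.0933
time_s: 5.2
tcp_pos: [0.5307, -0.1096, 0.1277]
eef_rot: [3.141, -0.003, 0.001]
ft_force: [0.7, -0.9, 0.0]
grip_width: 0.0951
t 5.2 tcp [ 0.5307 -0.1096  0.1277] yaw -0.1 grip 0.0951 F [ 0.7 -0.9  0. ]
-> (0.545, -0.0915, 0.03, 0.0) [ 0.285 -0.362  1.954] [ 0.003 -0.005 -0.012]
```

```bash
python3 -m crank '[[1,0.29,-0.36,0,0,0,0],[1,0.29,-0.36,0.5,0,0,0],[1,0.29,-0.36,1.2,0,0,0],[1,0.29,-0.36,1.95,0,0,0],[1,0.29,-0.36,1.95,0,0,0]]' 20; python3 -m crank '[[0,0,0,0,0,0,0],[0,0,0,0,0,0,0],[0,0,0,0,0,0,0],[0,0,0,0,0,0,0],[0,0,0,0,0,0,0]]'; python3 to.py .544 -.268 .036 0
```

```text
time_s: 5.82
tcp_pos: [0.5432, -0.0926, 0.028]
eef_rot: [-3.14, 0.002, 0.007]
ft_force: [-0.3, -0.7, 1.1]
grip_width: 0.0954
time_s: 6.45
tcp_pos: [0.5446, -0.0929, 0.0301]
eef_rot: [-3.142, 0.002, -0.0]
ft_force: [-1.5, -0.7, 2.0]
grip_width: 0.0511
t 6.45 tcp [ 0.5446 -0.0929  0.0301] yaw -0.07 grip 0.0511 F [-1.5 -0.7  2. ]
-> (0.544, -0.268, 0.036, 0.0) [-0.008  3.503 -0.119] [-0.    -0.001 -0.008]
```

```bash
python3 -m crank '[[0,0,0,-0.4,0,0,0],[0,0,0.3,-1,0,0,0],[0,0,1.2,-1.2,0,0,0],[0,0,2.2,-1.2,0,0,0],[0,0,3.1,-1.2,0,0,0]]'; python3 -m crank '[[0,0,0.4,0,0,0,0],[0,0,0.4,0.4,0,0,0],[0,0,0.4,0.8,0,0,0],[0,0,0.4,1.07,0,0,0],[0,0,0.4,1.07,0,0,0]]'; python3 to.py .544 -.268 .036 0;python3 -m crank '[[0.75,0,0,0,0,0,0],[1,0,0,0,0,0,0],[1,0,0,0,0,0,0],[1,0,0,0,0,0,0],[1,0,0,-0.8,0,0,0]]'; python3 -m crank '[[1,0,0,-0.9,0,0,0],[1,0.5,-1.0,-1.1,0,0,0],[1,0.8,-2,-1.1,0,0,0],[1,1.2,-3,-1.1,0,0,0],[1,1.2,-3,-1.1,0,0,0]]';python3 - <<'E'
from to import *
to(.615,-.092,.006,4.3)
im=cams.grab_frame("wrist"); cv2.imwrite("pics/w2.png",im[:,:,::-1])
E
```

```text
time_s: 7.08
tcp_pos: [0.5442, -0.2495, 0.0899]
eef_rot: [3.141, -0.002, 0.0]
ft_force: [1.0, -0.2, -2.7]
grip_width: 0.0511
time_s: 7.7
tcp_pos: [0.5442, -0.2672, 0.0356]
eef_rot: [-3.141, 0.001, 0.002]
ft_force: [0.0, 0.4, -1.6]
grip_width: 0.0512
t 7.7 tcp [ 0.5442 -0.2672  0.0356] yaw -0.03 grip 0.0512 F [ 0.   0.4 -1.6]
-> (0.544, -0.268, 0.036, 0.0) [-0.004  0.015 -0.008] [-0.006  0.008 -0.004]
time_s: 8.32
tcp_pos: [0.5432, -0.2673, 0.0746]
eef_rot: [-3.139, 0.002, 0.007]
ft_force: [-0.2, 0.2, 1.0]
grip_width: 0.093
time_s: 8.95
tcp_pos: [0.6054, -0.1149, 0.1315]
eef_rot: [-3.141, -0.005, -0.001]
ft_force: [-0.4, 0.2, 0.3]
grip_width: 0.0948
t 8.95 tcp [ 0.6054 -0.1149  0.1315] yaw 0.17 grip 0.0948 F [-0.4  0.2  0.3]
-> (0.615, -0.092, 0.006, 4.3) [ 0.193 -0.458  2.509] [-0.001 -0.003 -0.517]
```

View pics/w2.png

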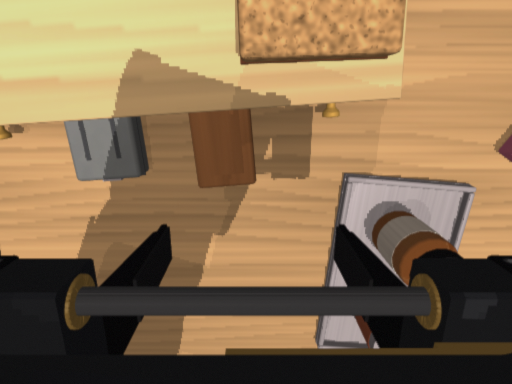

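The view shows the long box end, about (190..255, 110..187). The jar in the tray looks oblique, so I check it against the projection of an upright jar.

Run:
```python
from h import *
c=cal("wrist")
for z in (.006,.045,.076,.102): print(z,proj(c,(.544,-.267,z)).round(0))
print("long end",plane(c,[(200,187),(256,184)],.036).round(4))
im=cams.grab_frame("top"); cs=cal("top")
cv2.imwrite("pics/t2.png",cv2.resize(im[95:255,100:360,::-1],None,fx=3,fy=3,interpolation=cv2.INTER_CUBIC))
print((proj(cs,[(.544,-.267,.102),(.455,-.261,.074)])-[100,95])*3)
```

```text
0.006 [[391. 233.]]
0.045 [[408. 250.]]
0.076 [[424. 267.]]
0.102 [[441. 284.]]
long end [[ 0.6042 -0.0691]
 [ 0.6072 -0.1212]]
[[668.40934742 278.67008343]
 [659.7847285  370.57741802]]
```

View pics/t2.png

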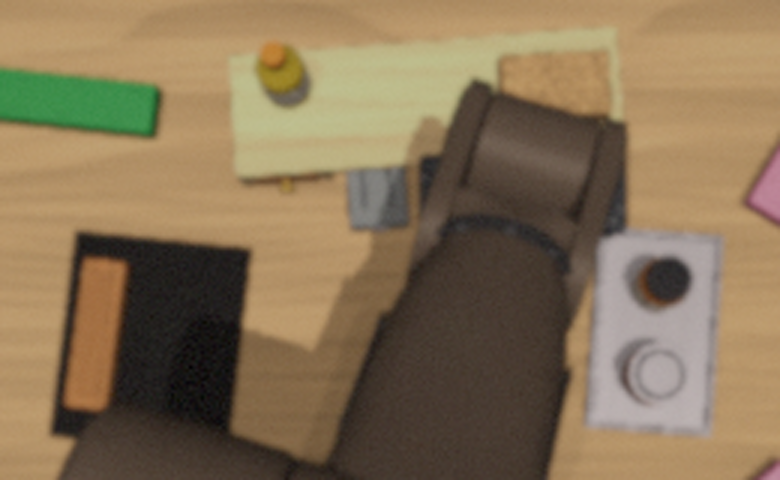

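The jar cap (668,280) and tin lid (658,372) sit where predicted, both upright in the tray. Next I grip the long box end.

```bash
python3 -m crank '[[1,0.39,-0.43,0,0,0,-0.5],[1,0.39,-0.43,0.6,0,0,-0.5],[1,0.39,-0.43,1.6,0,0,-0.5],[1,0.39,-0.43,2.5,0,0,-0.5],[1,0.39,-0.43,2.5,0,0,-0.5]]' 30; python3 -m crank '[[0,0,0,0,0,0,0],[0,0,0,0,0,0,0],[0,0,0,0,0,0,0],[0,0,0,0,0,0,0],[0,0,0,0,0,0,0]]'; python3 to.py .51 -.101 .006 4
```

```text
time_s: 9.68
tcp_pos: [0.622, -0.0975, 0.0037]
eef_rot: [-3.138, -0.105, 0.009]
ft_force: [0.7, -0.8, -0.2]
grip_width: 0.0954
time_s: 10.3
tcp_pos: [0.6242, -0.0963, 0.0069]
eef_rot: [3.14, 0.108, 0.001]
ft_force: [-2.0, 3.0, 5.9]
grip_width: 0.0545
t 10.3 tcp [ 0.6242 -0.0963  0.0069] yaw 3.96 grip 0.0545 F [-2.   3.   5.9]
-> (0.51, -0.101, 0.006, 4.0) [-2.284 -0.065  0.017] [ 0.001 -0.003 -0.005]
```

```bash
python3 -m crank '[[0,-0.5,0,-0.02,0,0,0],[0,-1.1,0,-0.02,0,0,0],[0,-1.7,0,-0.02,0,0,0],[0,-2.3,0,-0.02,0,0,0],[0,-2.8,0,-0.02,0,0,0]]'; python3 -m crank '[[0,0,0,0,0,0,0],[0.8,0,0,0,0,0,0],[1,0,0,0,0,0,0],[1,0,0,0,0,0,0],[1,0,0,0,0,0,0]]'; python3 -m crank '[[1,0.5,0,0,0,0,0],[1,1,0,0,0,0,0],[1,1.44,0,0,0,0,0],[1,1.44,0,0,0,0,0],[0,1.44,0,0,0,0,0]]' 40; python3 -m crank '[[0,0,0,0,0,0,0],[0,0,0,0,0,0,0],[0,0,0,0,0,0,0],[0,0,0,0,0,0,0],[0,0,0,-1,0,0,0]]'
python3 - <<'E'
from to import *
to(.488,.219,.01,-6.4)
im=cams.grab_frame("side"); cv2.imwrite("pics/s3.png",im[:,:,::-1])
E
```

```text
time_s: 10.92
tcp_pos: [0.4835, -0.1063, 0.0073]
eef_rot: [3.139, 0.108, 0.0]
ft_force: [0.1, 0.1, -2.7]
grip_width: 0.0546
time_s: 11.55
tcp_pos: [0.4846, -0.1062, 0.0073]
eef_rot: [3.14, 0.108, 0.0]
ft_force: [0.3, -0.3, -0.1]
grip_width: 0.0888
time_s: 12.18
tcp_pos: [0.5553, -0.1011, 0.0071]
eef_rot: [-3.14, -0.108, 0.002]
ft_force: [0.3, -0.6, -0.7]
grip_width: 0.0898
time_s: 12.8
tcp_pos: [0.5543, -0.1008, 0.0549]
eef_rot: [-3.138, -0.108, 0.01]
ft_force: [1.0, -0.6, -3.0]
grip_width: 0.0538
t 12.8 tcp [ 0.5543 -0.1008  0.0549] yaw 3.94 grip 0.0538 F [ 1.  -0.6 -3. ]
-> (0.488, 0.219, 0.01, -6.4) [-0.878 -6.469  0.919] [-0.012  0.048  1.292]
```

View pics/s3.png

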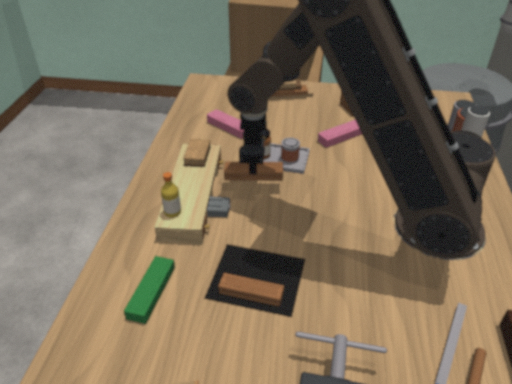

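The side view shows the long box held level at (254,171), clear of the riser. I carry it to the mat.

```bash
python3 -m crank '[[0,-0.4,-0.6,-0.4,0,0,0],[0,-0.88,-1.7,-0.5,0,0,0.3],[0,-0.88,-2.8,-0.5,0,0,0.6],[0,-0.88,-3.9,-0.5,0,0,1.0],[0,-0.88,-4.9,-0.5,0,0,1.3]]'; python3 -m crank '[[0,0,0,0,0,0,0],[0,0,0,0,0,0,0]]'; python3 to.py .488 .219 .011 -6.4
```

```text
time_s: 13.48
tcp_pos: [0.4951, 0.1419, 0.0822]
eef_rot: [3.136, -0.179, 0.0]
ft_force: [0.2, -0.3, -2.4]
grip_width: 0.0535
time_s: 13.72
tcp_pos: [0.4953, 0.14, 0.0821]
eef_rot: [3.136, -0.175, -0.0]
ft_force: [0.5, -0.5, -3.5]
grip_width: 0.0537
t 13.72 tcp [0.4953 0.14   0.0821] yaw -6.41 grip 0.0537 F [ 0.5 -0.5 -3.5]
-> (0.488, 0.219, 0.011, -6.4) [-0.322 -1.555  1.421] [ 0.003  0.002 -0.001]
```

```bash
python3 -m crank '[[0,-0.2,-0.8,0,0,0,0],[0,-0.32,-1.55,0,0,0,0],[0,-0.32,-1.55,0.7,0,0,0],[0,-0.32,-1.55,1.2,0,0,0],[0,-0.32,-1.55,1.4,0,0,0]]'; python3 -m crank '[[0,0,0,0.01,0,0,0],[0.7,0,0,0.01,0,0,0],[0.9,0,0,0.01,0,0,0],[0.9,0,0,0.01,0,0,0],[0.9,0,0,-0.9,0,0,0]]'; python3 -m crank '[[0.9,0,0,-1.5,0,0,0],[0.9,-0.3,0,-2.6,0,0,0],[0.9,-0.6,0,-2.8,0,0,0],[0.9,-0.6,0,-2.8,0,0,0]]'
python3 - <<'E'
from to import *
to(.4985,.315,.011,-6.5)
im=cams.grab_frame("wrist"); cv2.imwrite("pics/w4.png",im[:,:,::-1])
E
```

```text
time_s: 14.35
tcp_pos: [0.4881, 0.2176, 0.0111]
eef_rot: [3.135, -0.179, -0.003]
ft_force: [-13.8, -8.1, 20.3]
grip_width: 0.0537
time_s: 14.98
tcp_pos: [0.4871, 0.2185, 0.056]
eef_rot: [3.135, -0.177, -0.007]
ft_force: [0.6, 0.4, 0.8]
grip_width: 0.084
time_s: 15.48
tcp_pos: [0.4583, 0.2226, 0.1988]
eef_rot: [-3.136, 0.176, -0.005]
ft_force: [-0.2, -0.4, -0.5]
grip_width: 0.0856
t 15.47 tcp [0.4583 0.2226 0.1988] yaw -6.42 grip 0.0856 F [-0.2 -0.4 -0.5]
-> (0.4985, 0.315, 0.011, -6.5) [ 0.581 -1.921  3.76 ] [-0.009 -0.02   0.01 ]
```

View pics/w4.png

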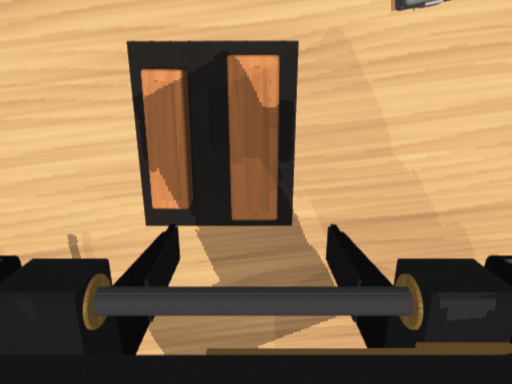

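Both boxes lie wholly on the mat: short box corners (141,70)–(190,208), long box (228,55)–(279,220), mat (127,41)–(298,225). I measure them.

Run:
```python
from to import *
c=cal("wrist")
q=lambda L,z:print(plane(c,L,z).round(4).tolist(),plane(c,L,z).mean(0).round(4))
q([(127,41),(298,41),(291,225),(146,225)],.004)
q([(228,55),(279,55),(277,220),(231,219)],.040)
q([(141,70),(187,69),(190,207),(153,209)],.034)
q([(141,70),(187,69)],.034);q([(190,207),(153,209)],.034)
```

```text
[[0.6111, 0.3426], [0.5903, 0.1561], [0.3737, 0.1804], [0.3946, 0.3669]] [0.4924 0.2615]
[[0.5805, 0.2323], [0.5748, 0.1812], [0.3973, 0.1992], [0.4046, 0.2524]] [0.4893 0.2163]
[[0.577, 0.3242], [0.5726, 0.2766], [0.4226, 0.2989], [0.4249, 0.3425]] [0.4993 0.3106]
[[0.577, 0.3242], [0.5726, 0.2766]] [0.5748 0.3004]
[[0.4226, 0.2989], [0.4249, 0.3425]] [0.4238 0.3207]
```

```bash
python3 -m crank '[[0.8,0.3,-0.95,0,0,0,0],[0.8,0.61,-1.89,0,0,0,0.05],[0.8,0.61,-1.89,1.2,0,0,0.05],[0.8,0.61,-1.89,2.3,0,0,0.05],[0.8,0.61,-1.89,3,0,0,0.05]]' 30; python3 -m crank '[[0.8,0,0,0.4,0,0,0],[0.8,0,0,0.74,0,0,0],[0.8,0,0,0.74,0,0,0],[0,0,0,0.74,0,0,0],[0,0,0,0.74,0,0,0]]'; python3 -m crank '[[0,0,0,0,0,0,0],[0,0,0,0,0,0,0],[0,0,0,-0.6,0,0,0],[0,0,0,-1.6,0,0,0],[0,0,0,-1.6,0,0,0]]'; python3 to.py .6 -.092 .06 3.8
```

```text
time_s: 16.15
tcp_pos: [0.4984, 0.312, 0.0428]
eef_rot: [3.133, -0.188, -0.007]
ft_force: [-0.3, -0.7, 0.6]
grip_width: 0.0759
time_s: 16.77
tcp_pos: [0.4999, 0.313, 0.0111]
eef_rot: [-3.135, 0.188, -0.002]
ft_force: [1.0, 0.7, -0.1]
grip_width: 0.0611
time_s: 17.4
tcp_pos: [0.5008, 0.3135, 0.0935]
eef_rot: [-3.133, 0.188, -0.008]
ft_force: [0.3, 0.7, -2.2]
grip_width: 0.043
t 17.4 tcp [0.5008 0.3135 0.0935] yaw -6.85 grip 0.043 F [ 0.3  0.7 -2.2]
-> (0.6, -0.092, 0.06, 3.8) [2.934 7.818 0.661] [-0.018 -0.037 -1.332]
```

```bash
python3 -m crank '[[0,0.2,1.1,0,0,0,0],[0,0.5,2.2,0,0,0,-0.3],[0,0.8,3.3,0,0,0,-0.7],[0,1.1,4.4,0,0,0,-1],[0,1.4,5.5,0,0,0,-1.33]]'; python3 -m crank '[[0,0,0,0,0,0,0],[0,0,0,0,0,0,0]]'; python3 to.py .58 -.095 .007 3.8
```

```text
time_s: 18.02
tcp_pos: [0.5356, 0.0296, 0.0893]
eef_rot: [-3.14, -0.106, 0.002]
ft_force: [0.8, 0.5, -2.2]
grip_width: 0.0427
time_s: 18.27
tcp_pos: [0.5355, 0.0316, 0.0895]
eef_rot: [-3.14, -0.102, 0.002]
ft_force: [1.0, 1.5, -1.9]
grip_width: 0.0427
t 18.27 tcp [0.5355 0.0316 0.0895] yaw 3.72 grip 0.0427 F [ 1.   1.5 -1.9]
-> (0.58, -0.095, 0.007, 3.8) [0.726 2.584 1.649] [-0.002  0.011 -0.011]
```

```bash
python3 -m crank '[[0,0.3,0.9,0,0,0,0],[0,0.5,1.8,0,0,0,0],[0,0.72,2.58,0,0,0,0],[0,0.72,2.58,0.6,0,0,0],[0,0.72,2.58,1.2,0,0,0]]'; python3 -m crank '[[0,0,0,0.3,0,0,0],[0,0,0,0.42,0,0,0],[0,0,0,0.42,0,0,0]]'
python3 - <<'E'
from to import *
to(.63,-.0915,.007,3.8)
im=cams.grab_frame("wrist"); cv2.imwrite("pics/w5.png",im[:,:,::-1])
E
```

```text
time_s: 18.9
tcp_pos: [0.5806, -0.0937, 0.0293]
eef_rot: [-3.14, -0.105, -0.0]
ft_force: [0.0, -0.5, -2.9]
grip_width: 0.0431
time_s: 19.27
tcp_pos: [0.5808, -0.0944, 0.0096]
eef_rot: [3.14, 0.105, 0.0]
ft_force: [0.4, -0.8, -1.3]
grip_width: 0.0432
t 19.27 tcp [ 0.5808 -0.0944  0.0096] yaw 3.82 grip 0.0432 F [ 0.4 -0.8 -1.3]
-> (0.63, -0.0915, 0.007, 3.8) [0.986 0.007 0.052] [ 0.001 -0.002  0.003]
```

View pics/w5.png

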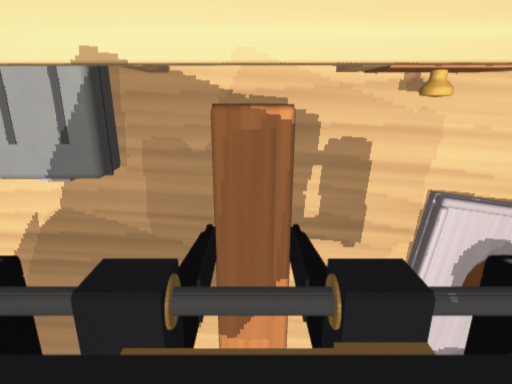

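The box is square to the riser front and lined up with the hole, front end at (252,105). I slide it partway in.

```bash
python3 -m crank '[[0,0.1,0,0.03,0,0,0],[0,0.35,0,0.03,0,0,0],[0,0.6,0,0.03,0,0,0],[0,0.85,0,0.03,0,0,0],[0,1,0,0.03,0,0,0]]'; python3 -m crank '[[0,0,0,0,0,0,0],[0.6,0,0,0,0,0,0],[0.7,0,0,0,0,0,0],[0.7,0,0,0,0,0,0]]';  python3 -m crank '[[0.7,-0.4,0,0,0,0,0],[0.7,-0.9,0,0,0,0,0],[0.7,-1.34,0,0,0,0,0],[0.7,-1.34,0,0,0,0,0],[0,-1.34,0,0,0,0,0]]' 30; python3 -m crank '[[0,0,0,0,0,0,0],[0,0,0,0,0,0,0],[0,0,0,0,0,0,0]]'
python3 - <<'E'
from to import *
to(.647,-.091,.007,3.8)
print("block front",plane(cal("top"),[(267,136),(302,134)],.09))
E
```

```text
time_s: 19.95
tcp_pos: [0.6314, -0.0915, 0.0077]
eef_rot: [3.14, 0.104, 0.0]
ft_force: [0.3, -0.1, -2.0]
grip_width: 0.043
time_s: 20.45
tcp_pos: [0.6304, -0.0917, 0.008]
eef_rot: [3.14, 0.103, 0.0]
ft_force: [0.9, -0.6, -0.8]
grip_width: 0.0645
time_s: 21.08
tcp_pos: [0.5646, -0.0963, 0.0081]
eef_rot: [3.139, 0.103, 0.002]
ft_force: [0.5, -1.2, -0.8]
grip_width: 0.0611
time_s: 21.45
tcp_pos: [0.5639, -0.096, 0.0077]
eef_rot: [3.14, 0.104, 0.0]
ft_force: [1.4, 1.1, -0.3]
grip_width: 0.0423
t 21.45 tcp [ 0.5639 -0.096   0.0077] yaw 3.79 grip 0.0423 F [ 1.4  1.1 -0.3]
-> (0.647, -0.091, 0.007, 3.8) [1.666 0.01  0.015] [ 0.001 -0.002 -0.001]
block front [[ 0.70249816 -0.1048611 ]
 [ 0.70768999 -0.209636  ]]
```

```bash
python3 -m crank '[[0,0.4,0,0,0,0,0],[0,0.8,0,0,0,0,0],[0,1.1,0,0,0,0,0],[0,1.4,0,0,0,0,0],[0,1.5,0,0,0,0,0]]'; python3 -m crank '[[0,0.06,0,0,0,0,0],[0,0.1,0,0,0,0,0],[0,0.1,0,0,0,0,0]]'; python3 -m crank '[[0,0.04,0,0,0,0,0],[0,0.04,0,0,0,0,0]]';python3 to.py .647 -.091 .007 3.8
```

```text
time_s: 22.08
tcp_pos: [0.6385, -0.091, 0.0077]
eef_rot: [-3.14, -0.104, 0.001]
ft_force: [-3.4, 0.2, 4.4]
grip_width: 0.0422
time_s: 22.45
tcp_pos: [0.6435, -0.0908, 0.0078]
eef_rot: [3.14, 0.103, 0.001]
ft_force: [1.0, -0.2, -0.6]
grip_width: 0.0422
time_s: 22.7
tcp_pos: [0.6456, -0.0907, 0.0078]
eef_rot: [3.14, 0.104, 0.001]
ft_force: [0.6, 0.5, -1.1]
grip_width: 0.0425
t 22.7 tcp [ 0.6456 -0.0907  0.0078] yaw 3.78 grip 0.0425 F [ 0.6  0.5 -1.1]
-> (0.647, -0.091, 0.007, 3.8) [0.028 0.008 0.016] [ 0.001 -0.003 -0.003]
```

Near home. I creep on in 2 mm steps until the back board pushes back.

```bash
for i in 1; do python3 -m crank '[[0,0.04,0,0,0,0,0],[0,0.04,0,0,0,0,0]]'; done; python3 -m crank '[[0,0.04,0,0,0,0,0],[0,0.04,0,0,0,0,0]]'
```

```text
time_s: 22.95
tcp_pos: [0.6469, -0.0906, 0.0078]
eef_rot: [-3.14, -0.104, 0.002]
ft_force: [-3.3, -1.0, 1.1]
grip_width: 0.0424
time_s: 23.2
tcp_pos: [0.647, -0.0905, 0.0077]
eef_rot: [-3.139, -0.104, 0.009]
ft_force: [-12.6, -3.7, 6.3]
grip_width: 0.0424
```

Contact: 12.6 N at x = 0.647, as predicted. I release, retreat and check.

```bash
python3 -m crank '[[0,-0.02,0,0,0,0,0],[0.7,-0.02,0,0,0,0,0],[0.8,-0.02,0,0,0,0,0],[0.8,-0.02,0,0,0,0,0],[0.8,-0.02,0,-0.8,0,0,0]]'; python3 -m crank '[[0.9,-0.3,0,-1.3,0,0,0],[1,-1,0,-2,0,0,0],[1,-1.6,0.3,-2.3,0,0,0.47],[1,-1.6,0.3,-2.3,0,0,0.47]]'
python3 - <<'E'
from to import *
to(.544,-.267,.0355,0)
im=cams.grab_frame("wrist"); cv2.imwrite("pics/w6.png",im[:,:,::-1])
E
```

```text
time_s: 23.82
tcp_pos: [0.6471, -0.0901, 0.0458]
eef_rot: [-3.139, -0.103, 0.007]
ft_force: [1.0, -0.0, 0.4]
grip_width: 0.0745
time_s: 24.32
tcp_pos: [0.5691, -0.1115, 0.1646]
eef_rot: [3.141, -0.002, 0.004]
ft_force: [0.2, -0.4, -0.8]
grip_width: 0.0949
t 24.32 tcp [ 0.5691 -0.1115  0.1646] yaw -0.07 grip 0.0949 F [ 0.2 -0.4 -0.8]
-> (0.544, -0.267, 0.0355, 0) [-0.504  3.109  2.583] [ 0.007 -0.019 -0.009]
```

View pics/w6.png

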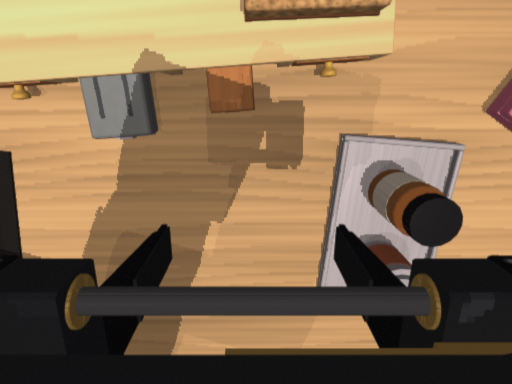

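```bash
python3 -c "
from h import *
print(plane(cal('wrist'),[(211,112),(255,109)],.03))"; python3 -m crank '[[1,-0.2,1,0,0,0,0],[1,-0.4,2,0,0,0,0],[1,-0.5,3.11,0,0,0,0],[1,-0.5,3.11,0.5,0,0,0],[1,-0.5,3.11,1.2,0,0,0]]' 20; python3 -m crank '[[1,0,0,0.6,0,0,0],[1,0,0,1.1,0,0,0],[1,0,0,1.38,0,0,0],[1,0,0,1.38,0,0,0],[1,0,0,1.38,0,0,0]]'; python3 to.py .544 -.267 .0355 0
```

```text
[[ 0.63524844 -0.07151637]
 [ 0.63814438 -0.11484634]]
time_s: 25.0
tcp_pos: [0.5455, -0.2669, 0.1015]
eef_rot: [3.141, 0.0, 0.001]
ft_force: [0.4, 0.4, -0.3]
grip_width: 0.0954
time_s: 25.62
tcp_pos: [0.5452, -0.2664, 0.0345]
eef_rot: [3.141, 0.001, 0.002]
ft_force: [0.3, 0.4, 0.5]
grip_width: 0.0956
t 25.62 tcp [ 0.5452 -0.2664  0.0345] yaw 0.04 grip 0.0956 F [0.3 0.4 0.5]
-> (0.544, -0.267, 0.0355, 0.0) [-0.024  0.013 -0.021] [ 0.004 -0.007  0.004]
```

```bash
python3 -m crank '[[0,0,0,0,0,0,0],[0,0,0,0,0,0,0],[0,0,0,0,0,0,0],[0,0,0,0,0,0,0],[0,0,0,-0.6,0,0,0]]'; python3 -m crank '[[0,0,-0.2,-0.7,0,0,0],[0,0,-1,-0.8,0,0,0],[0,0,-2,-0.8,0,0,0],[0,0,-2.9,-0.8,0,0,0],[0,0,-3.48,-0.8,0,0,0]]'; python3 -m crank '[[0,0,0,0,0,0,0],[0,0,0,0,0,0,0]]'; python3 to.py .5458 -.0925 .029 0
```

```text
time_s: 26.25
tcp_pos: [0.5436, -0.2657, 0.0625]
eef_rot: [-3.14, -0.0, 0.005]
ft_force: [0.3, -1.3, 0.0]
grip_width: 0.0506
time_s: 26.88
tcp_pos: [0.5443, -0.0904, 0.104]
eef_rot: [3.142, 0.002, 0.0]
ft_force: [0.6, 0.0, -0.6]
grip_width: 0.0025
time_s: 27.12
tcp_pos: [0.5447, -0.0928, 0.1039]
eef_rot: [3.141, 0.001, 0.0]
ft_force: [-0.3, -0.5, 0.5]
grip_width: 0.0006
t 27.12 tcp [ 0.5447 -0.0928  0.1039] yaw 0.02 grip 0.0006 F [-0.3 -0.5  0.5]
-> (0.5458, -0.0925, 0.029, 0.0) [ 0.021 -0.006  1.498] [ 0.002 -0.002  0.003]
```

The jar was lost: the grip had not settled before the lift. I look before doing anything else.

Run:
```python
from to import *
for n in("wrist","top"):
    im=cams.grab_frame(n); cv2.imwrite(f"pics/{n}7.png",im[:,:,::-1])
a=cv2.imread("pics/wrist7.png"); b=cv2.imread("pics/top7.png")[150:250,230:360]
b=cv2.resize(b,(374,288),interpolation=cv2.INTER_CUBIC); b=cv2.copyMakeBorder(b,0,0,0,0,0)
o=np.zeros((384,790,3),np.uint8); o[:,:416]=a[:,96:]; o[:288,416:]=b; cv2.imwrite("pics/m7.png",o)
```

```text
(no output)
```

View pics/m7.png

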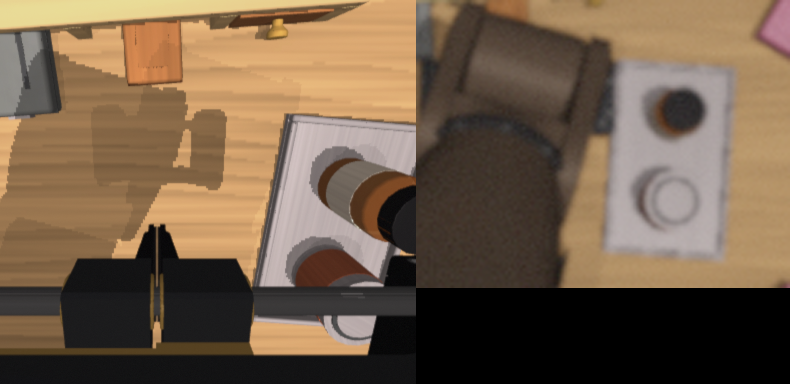

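The jar still stands upright in the tray (cap at (685,110) of the composite), barely moved. I measure it and regrip properly.

Run:
```python
from to import *
c=cal("top")
for n in("t2","top7"):
    im=cv2.imread(f"pics/{n}.png")[:,:,::-1].copy()
    if n=="t2": b=np.zeros((384,512,3),np.uint8); b[95:255,100:360]=cv2.resize(im,(260,160),interpolation=cv2.INTER_AREA); im=b
    print(n,rect(c,blob(im,(0,0,1),(180,255,75),(312,178,335,198)),.102),rect(c,blob(im,(0,0,125),(180,40,255),(309,207,331,232)),.074))
to(.544,-.267,.12,0)
```

```text
t2 [ 543.7 -264.6   41.1   35.4   89.6] [ 453.7 -259.8   72.2   62.6   -0.9]
top7 [ 543.7 -264.7   41.1   35.4   89.6] [ 453.7 -259.8   72.2   62.6   -0.9]
t 27.23 tcp [ 0.5446 -0.0932  0.1038] yaw -0.04 grip 0.0004 F [ 0.   0.2 -0.1]
-> (0.544, -0.267, 0.12, 0) [-0.009  3.476 -0.324] [ 0.001 -0.001 -0.005]
```

```bash
python3 -m crank '[[1,0,0.3,-0.8,0,0,0],[1,0,1.2,-0.9,0,0,0],[1,0,2.2,-0.9,0,0,0],[1,0,3.1,-0.9,0,0,0],[1,0,3.48,-0.9,0,0,0]]' 30; python3 -m crank '[[1,0,0,0,0,0,0],[1,0,0,0.6,0,0,0],[1,0,0,1.3,0,0,0],[1,0,0,2,0,0,0],[1,0,0,2.3,0,0,0]]';python3 -m crank '[[1,0,0,0,0,0,0],[0,0,0,0,0,0,0],[0,0,0,0,0,0,0],[0,0,0,0,0,0,0],[0,0,0,0,0,0,0]]';python3 -m crank '[[0,0,0,0,0,0,0],[0,0,0,0,0,0,0],[0,0,0,0,0,0,0],[0,0,0,-0.3,0,0,0],[0,0,0,-0.3,0,0,0]]'; python3 to.py .5455 -.0925 .0292 0
```

```text
time_s: 27.85
tcp_pos: [0.544, -0.2692, 0.1486]
eef_rot: [3.141, -0.005, 0.0]
ft_force: [0.6, -0.8, -0.2]
grip_width: 0.0451
time_s: 28.48
tcp_pos: [0.5441, -0.2645, 0.0324]
eef_rot: [-3.14, -0.002, 0.003]
ft_force: [-0.2, 0.3, 1.0]
grip_width: 0.0929
time_s: 29.1
tcp_pos: [0.5447, -0.2663, 0.0342]
eef_rot: [3.141, 0.0, 0.001]
ft_force: [-0.1, -0.3, 0.2]
grip_width: 0.0604
time_s: 29.72
tcp_pos: [0.545, -0.2664, 0.0501]
eef_rot: [3.141, 0.001, 0.002]
ft_force: [0.6, 0.9, -1.3]
grip_width: 0.0509
t 29.73 tcp [ 0.545  -0.2664  0.0501] yaw 0.02 grip 0.0509 F [ 0.6  0.9 -1.3]
-> (0.5455, -0.0925, 0.0292, 0.0) [ 0.01  -3.478  0.414] [ 0.006 -0.01   0.002]
```

Held now (0.0509 m, −1.3 N).

```bash
python3 -m crank '[[0,0,0,-0.5,0,0,0],[0,0,-0.7,-0.6,0,0,0],[0,0,-1.6,-0.6,0,0,0],[0,0,-2.6,-0.6,0,0,0],[0,0.01,-3.48,-0.6,0,0,0]]'; python3 -m crank '[[0,0,0,0,0,0,0],[0,0,0,0.5,0,0,0],[0,0,0,0.85,0,0,0],[0,0,0,0.98,0,0,0],[0,0,0,0.98,0,0,0]]'; python3 to.py .5455 -.0925 .029 0
```

```text
time_s: 30.35
tcp_pos: [0.5447, -0.0905, 0.0789]
eef_rot: [-3.142, -0.001, 0.0]
ft_force: [0.4, 0.5, -2.2]
grip_width: 0.051
time_s: 30.98
tcp_pos: [0.545, -0.0927, 0.0297]
eef_rot: [-3.142, 0.0, 0.001]
ft_force: [-0.0, -0.0, -1.6]
grip_width: 0.0511
t 30.98 tcp [ 0.545  -0.0927  0.0297] yaw -0.01 grip 0.0511 F [-0.  -0.  -1.6]
-> (0.5455, -0.0925, 0.029, 0.0) [ 0.01  -0.003  0.015] [-0.     0.003 -0.001]
```

```bash
python3 -m crank '[[0,0,0,0.02,0,0,0],[0,0,0,0.03,0,0,0],[0.7,0,0,0.03,0,0,0],[1,0,0,0.03,0,0,0],[1,0,0,0.03,0,0,0]]'; python3 -m crank '[[1,0,0,0,0,0,0],[1,0,0,-0.7,0,0,0],[1,0,0,-1.5,0,0,0],[1,0,0,-2,0,0,0],[1,-0.3,1,-2,0,0,0]]'; python3 to.py .455 -.261 .0325 0
```

```text
time_s: 31.6
tcp_pos: [0.5451, -0.0922, 0.0285]
eef_rot: [3.141, 0.001, 0.001]
ft_force: [1.0, -0.3, -1.2]
grip_width: 0.0757
time_s: 32.22
tcp_pos: [0.5314, -0.1412, 0.1304]
eef_rot: [3.14, 0.007, 0.006]
ft_force: [1.0, 0.0, -0.6]
grip_width: 0.0949
t 32.23 tcp [ 0.5314 -0.1412  0.1304] yaw 0.25 grip 0.0949 F [ 1.   0.  -0.6]
-> (0.455, -0.261, 0.0325, 0.0) [-1.546  2.387  1.956] [ 0.01  -0.027  0.031]
```

```bash
python3 -m crank '[[1,-0.7,1,0,0,0,0],[1,-1.3,1.9,0,0,0,0],[1,-1.54,2.38,0,0,0,0],[1,-1.54,2.38,0.6,0,0,0],[1,-1.54,2.38,1.4,0,0,0]]' 30; python3 -m crank '[[1,0,0,0.5,0,0,0],[1,0,0,0.55,0,0,0],[1,0,0,0.55,0,0,0],[0,0,0,0.55,0,0,0],[0,0,0,0.55,0,0,0]]'; python3 to.py .455 -.261 .0325 0;  python3 -m crank '[[0,0,0,0,0,0,0],[0,0,0,0,0,0,0],[0,0,0,0,0,0,0],[0,0,0,0,0,0,0],[0,0,0,0,0,0,0]]';  python3 -m crank '[[0,0,0,0,0,0,0],[0,0,0,-0.3,0,0,0],[0,0,0,-0.3,0,0,0]]';python3 to.py .4705 -.1065 .0265 0
```

```text
time_s: 32.85
tcp_pos: [0.4533, -0.2621, 0.0583]
eef_rot: [3.14, -0.001, 0.003]
ft_force: [1.2, -1.0, 0.3]
grip_width: 0.0951
time_s: 33.48
tcp_pos: [0.4534, -0.2614, 0.0317]
eef_rot: [3.141, 0.001, 0.002]
ft_force: [-0.1, -0.2, 0.1]
grip_width: 0.0801
t 33.48 tcp [ 0.4534 -0.2614  0.0317] yaw 0.02 grip 0.0801 F [-0.1 -0.2  0.1]
-> (0.455, -0.261, 0.0325, 0.0) [ 0.032 -0.009 -0.017] [ 0.007 -0.008  0.003]
time_s: 34.1
tcp_pos: [0.4531, -0.2612, 0.031]
eef_rot: [3.141, 0.0, 0.0]
ft_force: [0.0, 2.4, 4.8]
grip_width: 0.0603
time_s: 34.48
tcp_pos: [0.4535, -0.2616, 0.0469]
eef_rot: [3.14, 0.001, 0.002]
ft_force: [0.2, -0.5, -3.1]
grip_width: 0.0604
t 34.48 tcp [ 0.4535 -0.2616  0.0469] yaw 0.02 grip 0.0604 F [ 0.2 -0.5 -3.1]
-> (0.4705, -0.1065, 0.0265, 0.0) [ 0.341 -3.102  0.404] [ 0.008 -0.01   0.003]
```

```bash
python3 -m crank '[[0,0,0,-0.5,0,0,0],[0,0.1,-0.9,-0.6,0,0,0],[0,0.2,-1.8,-0.6,0,0,0],[0,0.3,-2.6,-0.6,0,0,0],[0,0.3,-3.09,-0.6,0,0,0]]'; python3 -m crank '[[0,0,0,0,0,0,0],[0,0,0,0.5,0,0,0],[0,0,0,0.85,0,0,0],[0,0,0,0.99,0,0,0],[0,0,0,0.99,0,0,0]]'; python3 to.py .4687 -.107 .0255 0
```

```text
time_s: 35.1
tcp_pos: [0.468, -0.1051, 0.0758]
eef_rot: [3.142, 0.002, -0.0]
ft_force: [-0.4, 0.6, -2.4]
grip_width: 0.0605
time_s: 35.72
tcp_pos: [0.468, -0.1072, 0.0262]
eef_rot: [-3.142, 0.0, 0.0]
ft_force: [-0.1, -0.1, -3.0]
grip_width: 0.0602
t 35.73 tcp [ 0.468  -0.1072  0.0262] yaw -0.02 grip 0.0602 F [-0.1 -0.1 -3. ]
-> (0.4687, -0.107, 0.0255, 0.0) [ 0.013 -0.005  0.014] [-0.     0.002 -0.002]
```

Release the tin, rise well clear, and swing back so the top camera sees everything.

```bash
python3 -m crank '[[0,0.01,0,0.02,0,0,0],[0,0.01,0,0.03,0,0,0],[0.7,0.01,0,0.03,0,0,0],[1,0.01,0,0.03,0,0,0],[1,0.01,0,0.03,0,0,0]]'; python3 -m crank '[[1,0,0,0,0,0,0],[1,0,0,-0.7,0,0,0],[1,0,0,-1.7,0,0,0],[1,0,0,-2.7,0,0,0],[1,0,0,-3.4,0,0,0]]'; python3 -m crank '[[1,-0.4,1,0,0,0,0],[1,-0.8,2,0,0,0,0],[1,-1.2,3,0,0,0,0],[1,-1.6,4,0,0,0,0],[1,-2,5,0,0,0,0]]';python3 -m crank '[[1,-0.3,1,0,0,0,0],[1,-0.7,2,0,0,0,0],[1,-1.1,3,0,0,0,0],[1,-1.5,4,0,0,0,0],[1,-1.5,4,0,0,0,0]]'
python3 - <<'E'
from h import *
im=cams.grab_frame("top").copy(); c=cal("top"); cv2.imwrite("pics/top8.png",im[:,:,::-1])
B=lambda *a:blob(im,*a)
print("cap",rect(c,B((0,0,0),(180,120,85),(250,175,273,200)),.096),"start 543.9 -88.5")
print("tin",rect(c,B((0,0,90),(180,50,255),(255,202,280,228)),.068),"start 469.7 -103.5")
print("short",rect(c,B((8,125,90),(16,200,255),(248,145,275,178)),.03))
print("long",rect(c,B((8,125,90),(16,200,255),(125,170,180,240)),.04))
print("drill",rect(c,B((0,0,70),(180,50,255),(212,148,240,175)),.030),"start 637.7 23.5")
cv2.imwrite("pics/c8.png",cv2.resize(im[95:255,100:360,::-1],None,fx=3,fy=3,interpolation=cv2.INTER_CUBIC))
E
```

```text
time_s: 36.35
tcp_pos: [0.4686, -0.1068, 0.025]
eef_rot: [3.141, 0.001, 0.001]
ft_force: [0.1, 1.4, 0.5]
grip_width: 0.0813
time_s: 36.98
tcp_pos: [0.4687, -0.1068, 0.1971]
eef_rot: [3.141, 0.001, 0.003]
ft_force: [0.3, 0.2, -1.3]
grip_width: 0.0951
time_s: 37.6
tcp_pos: [0.3677, -0.3583, 0.1949]
eef_rot: [3.141, 0.0, 0.0]
ft_force: [0.9, -0.1, -0.5]
grip_width: 0.0951
time_s: 38.22
tcp_pos: [0.2919, -0.5593, 0.194]
eef_rot: [-3.142, 0.005, 0.0]
ft_force: [0.4, 1.1, -0.3]
grip_width: 0.0953
cap [543.9 -91.5  41.4  38.6  89.6] start 543.9 -88.5
tin [ 469.6 -105.    60.4   59.2   26.2] start 469.7 -103.5
short [652.2 -89.1  46.8  44.1  89.6]
long [488.2 218.2 182.2  57.   -5.9]
drill [637.4  23.6  63.3  58.2   3.9] start 637.7 23.5
```

View pics/c8.png

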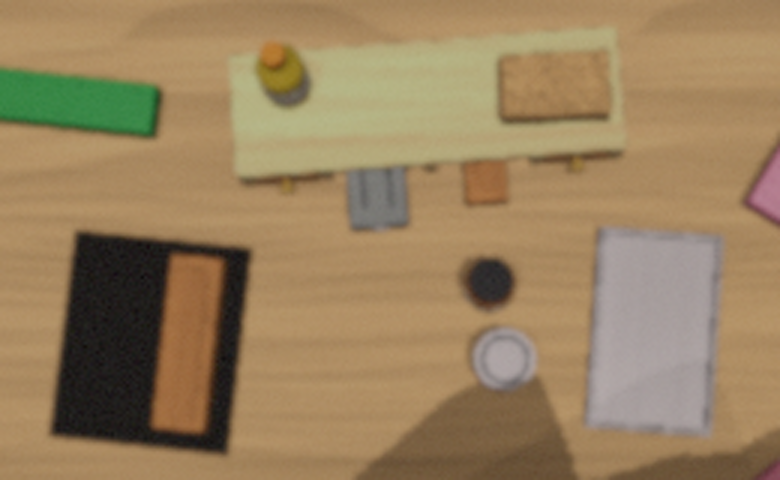

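The picture shows the long box inside the mat, the short box end at (485,183) protruding about 40 mm, the jar and tin upright in place, and the bystanders unmoved.

```bash
python3 -c "
from station import job; print(job.finish_job())"
```

```text
the job is handed in; nothing more can be done
None
```

The swap is done and handed in at about 38 s of the 128 s allowed. The hand-in reports no verdict, so the results below are from my own last measurements.

I stood the tin and jar in the tray and moved the long box to the mat. I then pushed the short box into the free pigeonhole until the back board pushed back with 12.6 N, and returned the tin and jar.

| Item | Last check | Allowed |
|---|---|---|
| Long box on mat | about 4 mm off along, 45 mm across, less than 1° out | 25 mm, 72 mm, 0.25 rad |
| Short box | sticks out about 38–40 mm, square | 40 mm when fully home |
| Jar | about 3 mm from its start, upright | 15 mm |
| Tin | about 1.5 mm from its start, upright | 15 mm |
| Drill case | under 1 mm of movement | 20 mm |
| Glue bottle and sanding block | look unmoved in the picture, not measured | 20 mm |

- **Failed grip:** the first attempt to lift the jar from the tray failed because I lifted before the fingers had closed. The jar stayed upright and did not move, and the second grip held.
- **Disagreement:** the top and wrist cameras differed by about 3 mm across (y), well inside the tolerances.

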